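# Lock the hold-down bar of a circuit-board fixture with its thumbscrew

## Robot

A 6-joint arm with a two-finger parallel gripper is mounted at the origin on the work surface. World frame = base frame: x ahead of the robot, y to its left, z up, the work surface at z = 0. Lengths are in m, angles in degrees, forces in N, time in s.
With the tool pointing down it reaches from about 0.3 to 1 m from the base axis. Payload 5.1 kg.
Tool frame: the origin (TCP) lies midway between the tips of the shut fingers; the grasp point (between the pads) lies ctrl.grip_point_offset behind it (ctrl.grip_point_offset is the distance from the TCP to the grasp point, in m); z points along the fingers, y is the line along which they close (so a half turn about z gives the same grasp; the last joint's range is limited). The gripper opens to 95 mm and grips with 3 to 60 N. Pads are 20 mm wide; open, the fingers measure 119 mm over their backs; the gripper's body (75 mm by 180 mm) begins 59 mm behind the grasp point.
Start: joints at [-76.238, 7.093, 94.555, -0, 78.352, -4.733], TCP at [0.206, -0.616, 0.215] pointing down, gripper open.
Joint ranges: [-149.61, 149.61], [-58.7, 133.49], [1.44, 155.28], [-77.14, 257.14], [18.33, 153.61], [-166.67, 166.67]. Speed limits (degrees/s): [147.25, 147.25, 180, 180, 180, 180].

## Interface

Orientations are given as a 3x3 rotation matrix whose columns are the frame's x, y, z axes.
In Python, from station import ctrl gives the robot as it stands.
- The arm moves only by the tool send_rows, never from a script. Its arguments are lists of equal length, an entry for each row: "xyz": the shift along the world's x, y, z in cm, a list of three; "rot": the turn, a rotation vector about the world's x, y, z in rad, a list of three; "grip": the opening, from -1 (shut) to 1 (fully open). A call has 1 to 20 rows; each row is the pose to reach, as a shift and turn from the pose commanded when the call began; what a row does not reach only later rows make up. A row lasts 1/10 s, in which the tool goes at most 50 mm and 8.59 degrees, less where a joint would pass 70% of its speed; a pose out of reach is approached as far as the arm can. A call with a gripper value outside its range is refused whole. The fingers move at their own pace and stop on an object; "squeeze" is the grip in N (left out, the last holds). Time passes only in rows, so rows that repeat a pose let the fingers close. It gives the time, the measured TCP pose, the force, the opening and the grip force at its end, in the units of the state.
- ctrl.sense(): the state, without advancing time (a new reading comes with each control period).
- ctrl.grab_frame(name): name is "side" or "top"; returns (picture, depth): 420x560x3 uint8, red, green, blue; 420x560 float32, m along the optical axis (not along the pixel's ray), 0 where there is no reading.
- ctrl.get_calibration(name): a dict with "fx", "fy", "cx", "cy" (pixels), "dist" ([k1, k2, p1, p2, k3] as OpenCV has them; the pictures are not rectified), "extrinsics" (4x4, takes a point from camera to world coordinates). Camera axes: x right, y up, looking along -z (the intrinsics and any distortion apply to the point x, -y, -z); pixel columns grow to the right and rows downward; lengths in m; the calibration is good to about 2 mm. A picture is of the moment at which its call begins. get_calibration takes no time and is no camera call.
- ctrl.sign_off(): hands the job in; it is judged then, once.
The state is a dict: "time_s": time; "joint_positions": joint angles; "joint_vel": joint speeds; "joint_efforts": joint torques, N m; "position": TCP position; "orientation": TCP orientation; "ft_force": force on the tool from outside, world axes, zero at the start; "torque": the same for the moment, N m; "finger_gap": finger opening in m; "finger_force": force on a finger pad.
Only numpy, scipy, OpenCV 4.12 (cv2) and the standard library are available. Lean on these libraries where they do the work, as an engineer would, in place of code of your own. Each camera call takes 0.05 s, during which the arm holds its last target. There are 200 camera calls.

## Task

Swing the hold-down bar over the circuit board until it stops, pass the thumbscrew down through the bar's slot and the slot of the post beneath it until its flange lies flat on the bar, then give it a quarter turn so that it is locked, and let go. The post's slot may be up to a centimetre off along the bar: feel for it gently with the tip of the screw and do not press hard. Leave the jar, the meter and the pen cup where they are.

Things in the scene. Friction and masses are not known exactly. Their poses are not given: they have to be found in the camera images.
- fixture: Circuit-board fixture, fixed to the desk: grey base plate 120 (x) x 240 (y) x 10 mm with a green circuit board on it. Origin: centre of the plate's underside; z up, y along its length. The round pivot post of the hold-down bar is at x = 0, y = -80 mm, the hollow steel latch post near x = 0, y = +80 mm.
- latch (a point): Fixed point of the fixture at x = 0, y = +80 mm, 46 mm up (height of the latch post's top). The post, 36 (x) x 42 (y) mm, is clamped up to 10 mm off this point along the fixture's y (differs each time, not measured), never in x. In its centre a slot 10 (x) x 18 (y) mm, edges chamfered 1 mm, passes its 8 mm thick top; the hollow below is 26 x 32 mm, 28 mm deep.
- bar (a joint): Hinge of the flat aluminium hold-down bar (22 mm wide, underside 47, top face 53 mm above the desk); upright axis at the fixture's x = 0, y = -80 mm. 0 rad = closed against its stop, bar along the fixture's +y over the latch post; grows to 1.3 as it opens, anticlockwise from above (towards the fixture's -x). Light friction (about 2 N at the knob); stays where it is left.
- bar_knob (a point): Top centre of the upright round black knob on the bar, 14 mm in diameter, 34 mm high (53 to 87 mm above the desk), 75 mm from the hinge axis; to be gripped from above or pushed.
- bar_slot (a point): Centre, at the bar's top face (53 mm above the desk), of its long slot: 11 mm across x 38 mm along the bar, through 6 mm, in the bar's wider end (30 x 58 mm), 160 mm from the hinge axis. With the bar closed it lies at the fixture's x = 0, y = +80 mm, and the post's slot is seen through it.
- thumbscrew: Steel quarter-turn thumbscrew, 55 mm tall, loose, upright in the wooden block. Origin: bottom centre of its foot; z up. Foot: cross lug 16 (x) x 7 (y) x 6 mm; shank 6.6 mm in diameter; flange 24 mm in diameter, 23 to 27 mm above the origin; thumb grip 24 (x) x 8 (y) mm, 27 to 55 mm up. The lug passes the slots only with the grip along the bar, either way round.
- flange (a point): Centre of the underside of the thumbscrew's flange, 23 mm above its foot. Seated on the closed bar it is 53 mm above the desk, and the lug's top is then about 2 mm below the top wall of the post, free to turn; a quarter turn either way puts lug and grip across the bar.
- block: Wooden parts block 60 x 60 x 35 mm, fixed, with one upright round hole (19 mm in diameter, 28 mm deep) in the middle of its top, in which the thumbscrew stands with its flange on the block. Origin: centre of the underside.
- jar: Candle jar with a lid, 60 mm in diameter, 70 mm high, loose; leave it. Origin: centre of the underside.
- meter: Orange multimeter lying flat, 85 x 175 x 38 mm, loose; leave it. Origin: centre of the underside.
- pen_cup: Steel pen cup with pens, 80 mm in diameter, 100 mm high (pens to 150 mm), loose; leave it. Origin: centre of the underside.
Mind the look-alikes: they are no part of the job. Of the things that look like the thumbscrew, the smaller one is meant.

How it is judged (in metres and radians):
On the way, in this order (a step that is already met when the one before it is completed fails the run):
1. the hold-down bar is swung closed, against its stop (value of joint bar below 0.03 rad), for 0.2 s.
2. the thumbscrew is down through the slots of bar and post, its flange on the bar, not yet turned (x of thumbscrew in the frame of fixture between -0.004 and 0.004 m and y of thumbscrew in the frame of fixture between 0.066 and 0.094 m and z of thumbscrew in the frame of fixture below 0.0325 m and angle between thumbscrew's own z axis and vertical below 0.1 rad and value of joint bar below 0.03 rad and angle between the x axis of thumbscrew and the y axis of fixture, either way round below 0.6 rad), for 0.1 s.
At the end, for the whole second after the job is handed in: The bar is closed (within 0.03 rad of its stop); the thumbscrew stands upright (within 0.1 rad) in the slots of bar and post, its flange on the bar (within 2.5 mm), its grip turned across the bar (within 0.45 rad of square), at rest and released (x of thumbscrew in the frame of fixture between -0.004 and 0.004 m and y of thumbscrew in the frame of fixture between 0.066 and 0.094 m and z of thumbscrew in the frame of fixture below 0.0325 m and angle between thumbscrew's own z axis and vertical below 0.1 rad and value of joint bar below 0.03 rad and angle between the x axis of thumbscrew and the x axis of fixture, either way round below 0.45 rad and linear speed of thumbscrew below 0.02 m/s); the robot touches nothing.
It fails at once if the thumbscrew is pressed against the fixture, its bar or its post with more than 30 N (contact force between thumbscrew and fixture above 30 N).
It fails at once if the jar is moved by more than 20 mm (distance of jar from where it was at the start of the episode above 0.02 m).
It fails at once if the meter is moved by more than 20 mm (distance of meter from where it was at the start of the episode above 0.02 m).
It fails at once if the pen cup is moved by more than 20 mm (distance of pen_cup from where it was at the start of the episode above 0.02 m).
It also fails if it takes over 72 s, if anything falls off the work surface, if the arm or the gripper's body presses on something with over 40 N, if the wrist force passes 120 N, or if a joint passes its speed limit or range.

## Working session

There is one attempt and no reset: what is moved stays moved. The work goes in short steps, Python scripts to look and compute and a tool call to move; the robot and the scene stay as the last step left them, time stands still between calls to the robot, and variables do not carry over. Pictures are saved under pics/ and viewed, at most 10 in all, crops included, and the job is handed in when it is done.

Besides the shell and the picture viewer there is one more tool, called after "Request:" by a JSON object that holds its "api" and its "payload". send_rows: Moves the arm, as the interface text tells. Its arguments: {"type":"object","properties":{"xyz":{"type":"array"},"rot":{"type":"array"},"grip":{"type":"array"},"squeeze":{"type":"number"}},"required":["xyz","rot","grip"]}

```bash
mkdir -p pics; cat > h.py <<'E'
import numpy as np, cv2
from station import ctrl
def grab(n,save=None):
    p,d=ctrl.grab_frame(n); p=np.asarray(p)
    if save: cv2.imwrite('pics/'+save,p[...,::-1])
    return p,d
def ray(n,uv):
    c=ctrl.get_calibration(n);K=np.array([[c['fx'],0,c['cx']],[0,c['fy'],c['cy']],[0,0,1.]])
    u=cv2.undistortPoints(np.array(uv,float).reshape(-1,1,2),K,np.array(c['dist'],float)).reshape(-1,2)
    E=np.array(c['extrinsics']); d=np.c_[u[:,0],-u[:,1],-np.ones(len(u))]@E[:3,:3].T
    return E[:3,3],d
def plane(n,uv,z):
    o,d=ray(n,uv); t=(z-o[2])/d[:,2]; return o+d*t[:,None]
def depthpt(n,uv,D):
    o,d=ray(n,uv); return np.array([o+dd*D[int(v),int(u)] for dd,(u,v) in zip(d,uv)])
E
python3 - <<'E'
from h import *
for n in('side','top'):
    p,d=grab(n,n+'0.png'); np.save(n+'d.npy',d)
    c=ctrl.get_calibration(n); print(n,np.round(c['extrinsics'],3).tolist(),c['fx'],c['dist'])
s=ctrl.sense();print(s); print(ctrl.grip_point_offset)
E
```

```text
side [[-0.885, 0.276, -0.376, 0.197], [-0.466, -0.501, 0.729, 0.787], [0.013, 0.82, 0.572, 0.714], [0.0, 0.0, 0.0, 1.0]] 492.334502709845 [-0.11974415  0.          0.          0.          0.        ]
top [[-0.025, 0.995, -0.095, 0.522], [-1.0, -0.024, 0.013, 0.012], [0.01, 0.095, 0.995, 1.14], [0.0, 0.0, 0.0, 1.0]] 467.59303862671817 [-0.01282358  0.          0.          0.          0.        ]
{'time_s': 0.1, 'joint_positions': array([-7.62371273e+01,  7.12972619e+00,  9.46255305e+01, -1.65215933e-03,
        7.83514246e+01, -4.73318133e+00]), 'joint_vel': array([-0.02879109, -0.07271688, -0.1221175 , -0.00897815,  0.03823886,
        0.08106468]), 'joint_efforts': array([ 1.60887957e-04, -4.18880045e+01, -3.61096859e+01,  7.76354293e-02,
        4.61725064e-02, -7.07097161e-05]), 'position': array([ 0.20602682, -0.61587737,  0.21351784]), 'orientation': array([[ 9.48343680e-01,  3.17244454e-01, -4.70393534e-04],
       [ 3.17244778e-01, -9.48341977e-01,  1.80176017e-03],
       [ 1.25504486e-04, -1.85791776e-03, -9.99998266e-01]]), 'ft_force': array([-0.34128746, -0.07058608, -0.21991772]), 'torque': array([-0.020642  , -0.00963323,  0.00989049]), 'finger_force': 0.0, 'finger_gap': 0.09554389961983938}
0.0188
```

View pics/top0.png

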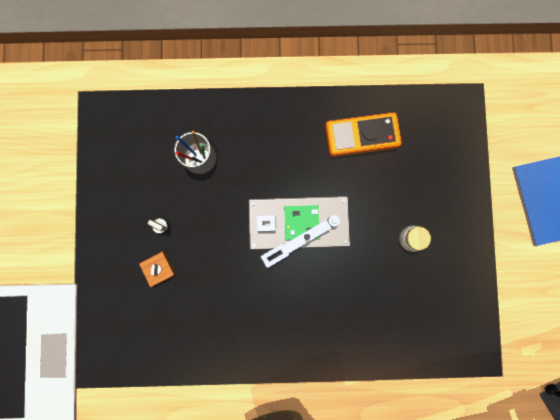

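View pics/side0.png

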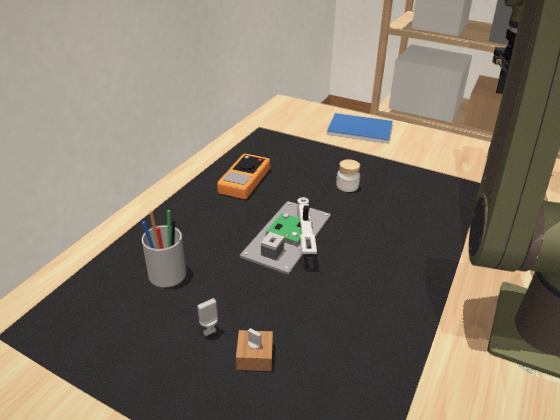

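The top view shows the fixture at (299,223), its latch post at (265,222), the pivot at (334,222) and the open bar's slot end at (275,257). Two things look like the thumbscrew: a free-standing one at (158,226), and one in the wooden block at (156,269). The one in the block fits because it's smaller and stands in the block. I'll confirm that in a crop and measure.

```bash
cat > m.py <<'E'
from h import *
p=cv2.imread('pics/top0.png')[...,::-1]; D=np.load('topd.npy')
a=cv2.resize(p[205:300,125:200,::-1],None,fx=5,fy=5,interpolation=cv2.INTER_CUBIC)
b=cv2.resize(p[185:280,240:360,::-1],None,fx=3.5,fy=5,interpolation=cv2.INTER_CUBIC)
cv2.imwrite('pics/crop1.png',np.hstack([a,b])[:, :800])
hsv=cv2.cvtColor(np.ascontiguousarray(p),cv2.COLOR_RGB2HSV)
# plate: bright region in window, close to bigger rect
m=(hsv[...,2]>110).astype(np.uint8); w=np.zeros_like(m); w[185:275,240:360]=1
plate=m*w
cs,_=cv2.findContours(plate,0,2); c=max(cs,key=cv2.contourArea)
H=np.array([plane('top',[(u,v)],0.010)[0,:2] for u,v in c[:,0]])
D0=D
# use height from depth to keep plate-level pixels only
vv,uu=np.nonzero(plate); P=depthpt('top',list(zip(uu,vv)),D)
k=(P[:,2]<0.018); pts=plane('top',np.c_[uu,vv][k],0.010)[:,:2]
print('plate',cv2.minAreaRect((pts*1000).astype(np.float32)))
k=(P[:,2]>0.075);print('knob',np.median(P[k],0),k.sum(), P[k][:,2].max())
for lo,hi in((.04,.048),(.049,.058)):
    k=(P[:,2]>lo)&(P[:,2]<hi); print(lo,k.sum(),cv2.minAreaRect((P[k][:,:2]*1000).astype(np.float32)))
o=((hsv[...,0]<20)&(hsv[...,1]>110)&(hsv[...,2]>60)).astype(np.uint8); w[:]=0;w[245:295,130:185]=1
vv,uu=np.nonzero(o*w);print('block',cv2.minAreaRect((plane('top',np.c_[uu,vv],.035)[:,:2]*1000).astype(np.float32)))
vv,uu=np.nonzero(((hsv[...,1]<80)&(hsv[...,2]>110)*w.astype(bool)));P=depthpt('top',list(zip(uu,vv)),D)
print('screw all',P[:,2].round(3));
for nm,win in(('other',(215,237,145,172)),('mine',(258,280,145,168))):
    v0,v1,u0,u1=win; g=np.mgrid[v0:v1,u0:u1].reshape(2,-1); P=depthpt('top',list(zip(g[1],g[0])),D)
    zt=np.percentile(P[:,2],99); k=P[:,2]>zt-.012; q=P[k][:,:2]; C=np.cov(q.T); e=np.linalg.eigh(C)
    print(nm,zt,k.sum(),q.mean(0),'ang',np.degrees(np.arctan2(*e[1][::-1,1])),cv2.minAreaRect((q*1000).astype(np.float32)))
E
python3 m.py
```

```text
plate ((556.3187255859375, -33.28801727294922), (165.29090881347656, 241.00177001953125), 0.9251297116279602)
knob [0.52193399 0.01244793 1.13967188] 37 1.1396718760638747
0.04 202 ((568.16943359375, -25.125160217285156), (90.31208038330078, 176.51121520996094), 13.417646408081055)
0.049 790 ((570.3438110351562, -17.421173095703125), (109.46505737304688, 201.85910034179688), 29.189786911010742)
block ((476.5905456542969, 302.57122802734375), (64.34738159179688, 68.2151107788086), 26.396028518676758)
screw all [0.067 0.066 0.066 0.046 0.042 0.035 0.067 0.069 0.07  0.046 0.037 0.042
 0.067 0.065 0.065 0.064 0.04  0.037 0.037 0.041 0.064 0.067 0.068 0.068
 0.042 0.039 0.04  0.034 0.07  0.069 0.071 0.066 0.042 0.038 0.041 0.044
 0.067 0.066 0.069 0.065 0.043 0.04  0.036 0.041 0.068 0.067 0.067 0.066
 0.037 0.037 0.042 0.04  0.065 0.067 0.066 0.064 0.039 0.04  0.039 0.068
 0.068 0.069 0.067 0.038 0.039 0.072 0.068 0.068 0.065]
other 0.08124002026175928 82 [0.57556715 0.29143944] ang 77.66594288800047 ((546.6539916992188, 163.52218627929688), (305.6264953613281, 18.179140090942383), 77.3031234741211)
mine 0.06928747853430728 49 [0.4760924  0.29721555] ang 99.47299028067523 ((503.2896728515625, 162.0722198486328), (22.554058074951172, 300.7182312011719), 11.392099380493164)
```

View pics/crop1.png

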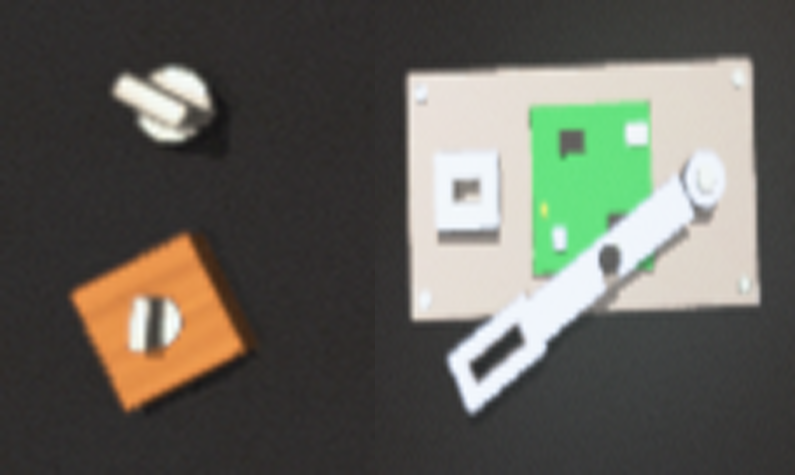

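Confirmed. The block's screw is smaller, with its top at about 67 mm. The free-standing one reaches about 80 mm. In the crop, the screw's grip centre is near (156,270) and runs roughly along image vertical. The post slot is at (266,223).

```bash
cat > m2.py <<'E'
from h import *
p=cv2.imread('pics/top0.png')[...,::-1]; D=np.load('topd.npy')
c=plane('top',[(249.1,199.4),(347.1,196.8),(349.4,245.6),(250.6,249)],.01)[:,:2]
print('corners',c.round(4).tolist(),'centre',c.mean(0)); e=(c[0]+c[3]-c[1]-c[2])/2; th=np.arctan2(-e[0],e[1]); print('len',np.linalg.norm(e),'yaw',np.degrees(th))
R=np.array([[np.cos(th),-np.sin(th)],[np.sin(th),np.cos(th)]])
for y in(-.08,.08): print('fix y',y,c.mean(0)+R@[0,y])
for n,uv,z in(('pivot',(334.6,220.6),.058),('knob',(306.9,236.6),.087),('slot',(274.9,255.4),.053),('post',(266,223),.046),('grip',(156,269.7),.065),('gripA',(156.4,264.4),.067),('gripB',(155.4,275),.067)):
    print(n,plane('top',[uv],z)[0].round(4))
hsv=cv2.cvtColor(np.ascontiguousarray(p),cv2.COLOR_RGB2HSV)
def reg(v0,v1,u0,u1,lo,hi):
    g=np.mgrid[v0:v1,u0:u1].reshape(2,-1); g=g[:,D[g[0],g[1]]>.3]; P=depthpt('top',list(zip(g[1],g[0])),D); return P[(P[:,2]>lo)&(P[:,2]<hi)]
for n,a in(('grip',(255,285,140,170,.058,.075)),('knob',(225,248,295,320,.07,.1)),('post',(205,240,250,285,.036,.056)),('bar',(215,270,255,345,.0485,.06)),('blk',(245,295,130,185,.025,.045))):
    P=reg(*a); q=P[:,:2]; w,v=np.linalg.eigh(np.cov(q.T)); print(n,len(P),P.mean(0).round(4),'dir',np.degrees(np.arctan2(v[1,1],v[0,1])).round(1),[np.round(x,1) for x in cv2.minAreaRect((q*1000).astype(np.float32))])
E
python3 m2.py
```

```text
corners [[0.6362, 0.0856], [0.6368, -0.1527], [0.5185, -0.1538], [0.5164, 0.0841]] centre [ 0.57695491 -0.03419955]
len 0.23813122121249314 yaw 0.33314095548469913
fix y -0.08 [ 0.57742006 -0.1141982 ]
fix y 0.08 [0.57648976 0.0457991 ]
pivot [ 0.5772 -0.1146  0.058 ]
knob [ 0.5413 -0.0476  0.087 ]
slot [0.5005 0.0256 0.053 ]
post [0.5761 0.0448 0.046 ]
grip [0.4751 0.2964 0.065 ]
gripA [0.4871 0.295  0.067 ]
gripB [0.4633 0.2973 0.067 ]
grip 48 [0.4751 0.3031 0.0662] dir 173.6 [array([474.6, 303.7]), array([ 8.7, 22.7]), np.float64(88.5)]
knob 31 [ 0.5413 -0.0477  0.0867] dir 104.8 [array([541.4, -47.6]), array([11.1, 12.2]), np.float64(42.8)]
post 246 [0.5764 0.0442 0.0463] dir 82.1 [array([577.2,  44.8]), array([42.1, 35.4]), np.float64(89.0)]
bar 818 [ 0.5352 -0.0296  0.0533] dir 116.3 [array([571.6, -16.7]), array([112.4, 201.9]), np.float64(29.2)]
blk 641 [0.4754 0.3025 0.0356] dir 91.8 [array([475.2, 304.4]), array([60.8, 61.9]), np.float64(25.9)]
```

Measured: pivot (0.577,-0.114), knob (0.5413,-0.0477), bar open 28.5° and fixture yaw about 0.3°. The post slot is near (0.5765,0.0445). The screw is at (0.475,0.3035) with its grip at about -6° to world x. I'll start with the knob.

Request:
{"api": "send_rows", "payload": {"xyz": [[33.5,56.8,-6],[33.5,56.8,-6],[33.5,56.8,-6],[33.5,56.8,-6],[33.5,56.8,-6],[33.5,56.8,-6],[33.5,56.8,-6],[33.5,56.8,-6],[33.5,56.8,-6],[33.5,56.8,-6],[33.5,56.8,-6],[33.5,56.8,-6],[33.5,56.8,-6],[33.5,56.8,-6],[33.5,56.8,-6],[33.5,56.8,-6],[33.5,56.8,-6],[33.5,56.8,-6],[33.5,56.8,-6],[33.5,56.8,-6]], "rot": [[0,0,1.75],[0,0,1.75],[0,0,1.75],[0,0,1.75],[0,0,1.75],[0,0,1.75],[0,0,1.75],[0,0,1.75],[0,0,1.75],[0,0,1.75],[0,0,1.75],[0,0,1.75],[0,0,1.75],[0,0,1.75],[0,0,1.75],[0,0,1.75],[0,0,1.75],[0,0,1.75],[0,0,1.75],[0,0,1.75]], "grip": [-0.1,-0.1,-0.1,-0.1,-0.1,-0.1,-0.1,-0.1,-0.1,-0.1,-0.1,-0.1,-0.1,-0.1,-0.1,-0.1,-0.1,-0.1,-0.1,-0.1], "squeeze": 10}}

```text
time_s: 2.1
position: [0.541, -0.0491, 0.1548]
orientation: [[-0.48, 0.877, 0.0], [0.877, 0.48, -0.0], [-0.0, 0.0, -1.0]]
ft_force: [0.5, -0.3, 0.4]
finger_gap: 0.0429
finger_force: 0.0
```

Request:
{"api": "send_rows", "payload": {"xyz": [[0,0.1,-3],[0,0.1,-6],[0,0.1,-8],[0,0.1,-9.4],[0,0.1,-9.4],[0,0.1,-9.4],[0,0.1,-9.4],[0,0.1,-9.4],[0,0.1,-9.4],[0,0.1,-9.4],[0,0.1,-9.4],[0,0.1,-9.4]], "rot": [[0,0,0],[0,0,0],[0,0,0],[0,0,0],[0,0,0],[0,0,0],[0,0,0],[0,0,0],[0,0,0],[0,0,0],[0,0,0],[0,0,0]], "grip": [-0.1,-0.1,-0.1,-0.1,-0.1,-1,-1,-1,-1,-1,-1,-1], "squeeze": 10}}

```text
time_s: 3.3
position: [0.5418, -0.0475, 0.0615]
orientation: [[-0.481, 0.877, 0.001], [0.877, 0.481, -0.0], [-0.001, 0.001, -1.0]]
ft_force: [0.4, -0.3, 5.6]
finger_gap: 0.0136
finger_force: 10.0
```

Request:
{"api": "send_rows", "payload": {"xyz": [[0.5,0.23,0],[0.97,0.43,0],[1.48,0.6,0],[1.98,0.73,0],[2.38,0.8,0],[2.76,0.86,0],[3.15,0.89,0],[3.5,0.9,0],[3.65,0.9,0],[3.75,0.9,0],[3.75,0.9,0],[3.75,0.9,0]], "rot": [[0,0,-0.07],[0,0,-0.14],[0,0,-0.21],[0,0,-0.28],[0,0,-0.335],[0,0,-0.39],[0,0,-0.44],[0,0,-0.49],[0,0,-0.495],[0,0,-0.495],[0,0,-0.495],[0,0,-0.495]], "grip": [-1,-1,-1,-1,-1,-1,-1,-1,-1,-1,-1,-1]}}

```text
time_s: 4.5
position: [0.5779, -0.038, 0.0615]
orientation: [[-0.008, 1.0, -0.003], [1.0, 0.008, 0.001], [0.001, -0.003, -1.0]]
ft_force: [-5.1, 2.2, 8.4]
finger_gap: 0.0136
finger_force: 10.0
```

Request:
{"api": "send_rows", "payload": {"xyz": [[0.15,0,0],[0.3,0,0],[0.3,0,0],[0.3,0,0]], "rot": [[0,0,0],[0,0,0],[0,0,0],[0,0,0]], "grip": [-1,-1,-1,-1]}}

```text
time_s: 4.9
position: [0.578, -0.038, 0.0612]
orientation: [[-0.008, 1.0, -0.01], [1.0, 0.008, 0.001], [0.001, -0.01, -1.0]]
ft_force: [-15.5, 1.3, 15.5]
finger_gap: 0.0137
finger_force: 10.0
```

Request:
{"api": "send_rows", "payload": {"xyz": [[0.2,0,0],[-0.05,0,0],[-0.3,0,0],[-0.3,0,0],[-0.3,0,0],[-0.3,0,0],[-0.3,0,4],[-0.3,0,8],[-0.3,0,11],[-0.3,0,11]], "rot": [[0,0,0],[0,0,0],[0,0,0],[0,0,0],[0,0,0],[0,0,0],[0,0,0],[0,0,0],[0,0,0],[0,0,0]], "grip": [-1,-1,-1,-0.1,-0.1,-0.1,-0.1,-0.1,-0.1,-0.1]}}

```text
time_s: 5.9
position: [0.5822, -0.039, 0.1768]
orientation: [[-0.007, 1.0, 0.01], [1.0, 0.007, -0.002], [-0.002, 0.01, -1.0]]
ft_force: [-0.1, -0.4, 1.2]
finger_gap: 0.042
finger_force: 0.0
```

```bash
cat > c.py <<'E'
from h import *
s=ctrl.sense();print(s['time_s'],s['position'],s['orientation'][:,0])
E
python3 c.py
```

```text
5.9 [ 0.58215565 -0.03898048  0.17681184] [-0.0070369   0.99997379 -0.00170511]
```

Request:
{"api": "send_rows", "payload": {"xyz": [[-10.7,34.3,-1],[-10.7,34.3,-1],[-10.7,34.3,-1],[-10.7,34.3,-1],[-10.7,34.3,-1],[-10.7,34.3,-1],[-10.7,34.3,-1],[-10.7,34.3,-1],[-10.7,34.3,-1],[-10.7,34.3,-1],[-10.7,34.3,-1],[-10.7,34.3,-1],[-10.7,34.3,-1],[-10.7,34.3,-1],[-10.7,34.3,-1],[-10.7,34.3,-1]], "rot": [[0,0,1.464],[0,0,1.464],[0,0,1.464],[0,0,1.464],[0,0,1.464],[0,0,1.464],[0,0,1.464],[0,0,1.464],[0,0,1.464],[0,0,1.464],[0,0,1.464],[0,0,1.464],[0,0,1.464],[0,0,1.464],[0,0,1.464],[0,0,1.464]], "grip": [-0.1,-0.1,-0.1,-0.1,-0.1,-0.1,-0.1,-0.1,-0.1,-0.1,-0.1,-0.1,-0.1,-0.1,-0.1,-0.1]}}

```text
time_s: 7.5
position: [0.4718, 0.3045, 0.1607]
orientation: [[-0.995, 0.1, 0.0], [0.1, 0.995, 0.0], [-0.0, 0.0, -1.0]]
ft_force: [0.4, -0.8, 0.1]
finger_gap: 0.0425
finger_force: 0.0
```

```bash
cat > m3.py <<'E'
from h import *
p,D=grab('top','top1.png')
a=cv2.resize(p[190:260,240:360,::-1],None,fx=6,fy=6,interpolation=cv2.INTER_CUBIC); cv2.imwrite('pics/crop2.png',a)
g=np.mgrid[195:250,245:352].reshape(2,-1); g=g[:,D[g[0],g[1]]>.3]; P=depthpt('top',list(zip(g[1],g[0])),D); P=P[(P[:,2]>.049)&(P[:,2]<.06)]
q=P[:,:2]; print(len(q),cv2.minAreaRect((q*1000).astype(np.float32)),cv2.fitLine((q*1000).astype(np.float32),cv2.DIST_HUBER,0,.01,.01).ravel())
E
python3 m3.py; python3 c.py
```

```text
777 ((578.1607666015625, -25.2239990234375), (32.20341873168945, 201.17990112304688), 1.8311560153961182) [ 7.122413e-03 -9.999746e-01  5.770482e+02 -3.107305e+01]
7.55 [0.47174032 0.30449335 0.16070887] [-9.94977561e-01  1.00098156e-01 -1.08885912e-04]
```

View pics/crop2.png

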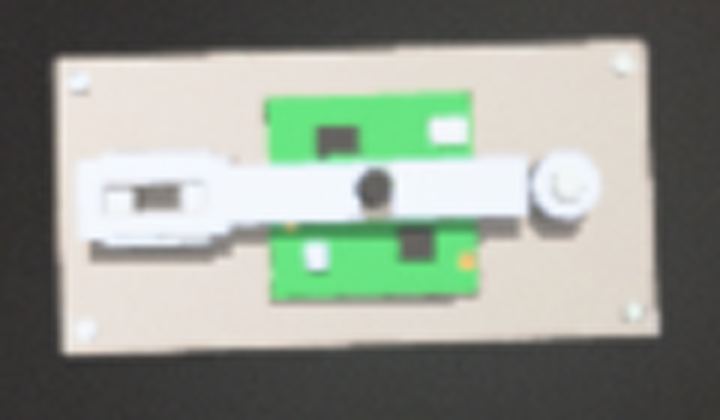

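The crop shows the bar closed, with the post's slot at about (266,223) through the bar's slot. The bar slot's centre is at about the same place. Next I'll grip the thumbscrew.

Request:
{"api": "send_rows", "payload": {"xyz": [[0.33,-0.1,-4],[0.33,-0.1,-8],[0.33,-0.1,-10],[0.33,-0.1,-11],[0.33,-0.1,-11.6],[0.33,-0.1,-11.6],[0.33,-0.1,-11.6]], "rot": [[0,0,0],[0,0,0],[0,0,0],[0,0,0],[0,0,0],[0,0,0],[0,0,0]], "grip": [-0.1,-0.1,-0.1,-0.1,-0.1,-0.1,-0.1]}}

```text
time_s: 8.25
position: [0.476, 0.3041, 0.0462]
orientation: [[-0.995, 0.1, 0.002], [0.1, 0.995, 0.001], [-0.002, 0.001, -1.0]]
ft_force: [0.5, -0.6, -0.2]
finger_gap: 0.0429
finger_force: 0.0
```

Request:
{"api": "send_rows", "payload": {"xyz": [[-0.05,-0.1,-0.2],[-0.05,-0.1,-0.2],[-0.05,-0.1,-0.2],[-0.05,-0.1,-0.2],[-0.05,-0.1,-0.2],[-0.05,-0.1,-0.2],[-0.05,-0.1,-0.2],[-0.05,-0.1,-0.2],[-0.05,-0.1,-0.2],[-0.05,-0.1,-0.2]], "rot": [[0,0,0],[0,0,0],[0,0,0],[0,0,0],[0,0,0],[0,0,0],[0,0,0],[0,0,0],[0,0,0],[0,0,0]], "grip": [-0.1,-1,-1,-1,-1,-1,-1,-1,-1,-1], "squeeze": 18}}

```text
time_s: 9.25
position: [0.4745, 0.3026, 0.0427]
orientation: [[-0.995, 0.1, 0.0], [0.1, 0.995, 0.0], [-0.0, 0.0, -1.0]]
ft_force: [0.8, 1.0, 0.5]
finger_gap: 0.008
finger_force: 18.0
```

Request:
{"api": "send_rows", "payload": {"xyz": [[0,0,2],[0,0,5],[0,0,8],[0,0,10],[5,-13,10],[10.25,-25.8,10],[10.25,-25.8,10],[10.25,-25.8,10],[10.25,-25.8,10],[10.25,-25.8,10],[10.25,-25.8,10],[10.25,-25.8,10],[10.25,-25.8,10],[10.25,-25.8,10],[10.25,-25.8,10],[10.25,-25.8,10],[10.25,-25.8,10],[10.25,-25.8,10],[10.25,-25.8,10]], "rot": [[0,0,0],[0,0,0],[0,0,0],[0,0,0],[0,0,-1.464],[0,0,-1.464],[0,0,-1.464],[0,0,-1.464],[0,0,-1.464],[0,0,-1.464],[0,0,-1.464],[0,0,-1.464],[0,0,-1.464],[0,0,-1.464],[0,0,-1.464],[0,0,-1.464],[0,0,-1.464],[0,0,-1.464],[0,0,-1.464]], "grip": [-1,-1,-1,-1,-1,-1,-1,-1,-1,-1,-1,-1,-1,-1,-1,-1,-1,-1,-1]}}

```text
time_s: 11.15
position: [0.5769, 0.0446, 0.1427]
orientation: [[-0.008, 1.0, -0.0], [1.0, 0.008, -0.0], [-0.0, -0.0, -1.0]]
ft_force: [0.2, -0.4, -1.5]
finger_gap: 0.0081
finger_force: 18.0
```

```bash
python3 - <<'E'
from h import *
p,D=grab('side','side1.png')
a=cv2.resize(p[170:280,220:350,::-1],None,fx=5,fy=5,interpolation=cv2.INTER_CUBIC); cv2.imwrite('pics/crop3.png',a)
E
python3 c.py
```

```text
11.2 [0.57693904 0.04460835 0.1426418 ] [-7.52689677e-03  9.99971672e-01 -1.03605270e-05]
```

View pics/crop3.png

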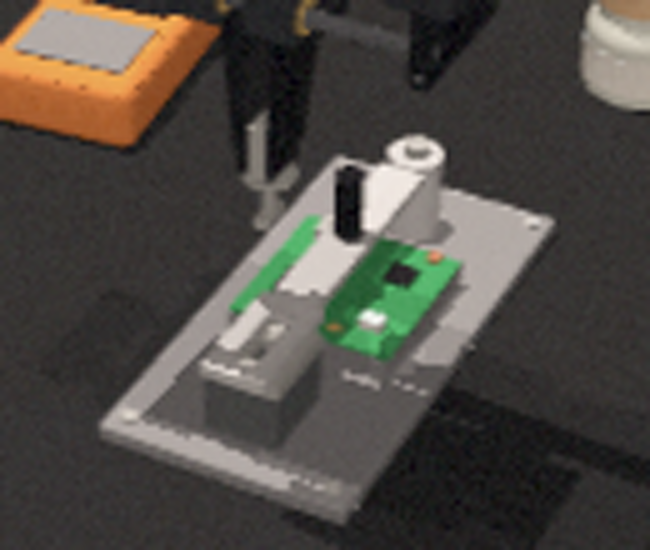

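The screw hangs upright in the fingers, with its foot at crop (265,220). The bar slot is clear. I'll lower it to just above the post.

Request:
{"api": "send_rows", "payload": {"xyz": [[0,0,-2],[0,0,-4],[0,0,-5],[0,0,-5.4],[0,0,-5.7],[0,0,-6],[0,0,-6.2],[0,0,-6.2]], "rot": [[0,0,0],[0,0,0],[0,0,0],[0,0,0],[0,0,0],[0,0,0],[0,0,0],[0,0,0]], "grip": [-1,-1,-1,-1,-1,-1,-1,-1]}}

```text
time_s: 12.0
position: [0.5771, 0.0446, 0.0809]
orientation: [[-0.007, 1.0, 0.0], [1.0, 0.007, 0.0], [0.0, 0.0, -1.0]]
ft_force: [0.2, -0.6, -0.3]
finger_gap: 0.0076
finger_force: 18.0
```

Foot at about 0.050, inside the bar slot with no contact. Now I'll feel downward.

Request:
{"api": "send_rows", "payload": {"xyz": [[0,0,-0.2],[0,0,-0.4],[0,0,-0.5],[0,0,-0.6],[0,0,-0.6]], "rot": [[0,0,0],[0,0,0],[0,0,0],[0,0,0],[0,0,0]], "grip": [-1,-1,-1,-1,-1]}}

```text
time_s: 12.5
position: [0.5774, 0.0446, 0.0762]
orientation: [[-0.007, 1.0, 0.001], [1.0, 0.007, -0.0], [-0.0, 0.001, -1.0]]
ft_force: [-2.9, 0.4, 6.4]
finger_gap: 0.008
finger_force: 18.0
```

```bash
python3 -c "
from h import *
s=ctrl.sense();print(s['torque'],s['ft_force'],s['position'])"
```

```text
[-0.04859664  0.4814987  -0.04596091] [-2.90638309  0.42455322  6.44766262] [0.57744295 0.0445562  0.07617032]
```

Request:
{"api": "send_rows", "payload": {"xyz": [[-0.03,0,0.1],[-0.06,0,0.1],[-0.06,0,0.1],[-0.06,0,0.1]], "rot": [[0,0,0],[0,0,0],[0,0,0],[0,0,0]], "grip": [-1,-1,-1,-1]}}

```text
time_s: 12.9
position: [0.5771, 0.0446, 0.0763]
orientation: [[-0.007, 1.0, 0.002], [1.0, 0.007, 0.0], [-0.0, 0.002, -1.0]]
ft_force: [0.7, 0.0, 4.8]
finger_gap: 0.0081
finger_force: 18.0
```

```bash
python3 -c "
from h import *
s=ctrl.sense();print(s['torque'],s['ft_force'],s['position'])"
```

```text
[-0.00718015 -0.19141596 -0.00408388] [0.72311294 0.01219041 4.82817285] [0.57707897 0.04459415 0.07631939]
```

Request:
{"api": "send_rows", "payload": {"xyz": [[0,0.05,-0.05],[0,0.1,-0.05],[0,0.15,-0.05],[0,0.15,-0.05]], "rot": [[0,0,0],[0,0,0],[0,0,0],[0,0,0]], "grip": [-1,-1,-1,-1]}}

```text
time_s: 13.3
position: [0.5772, 0.045, 0.0761]
orientation: [[-0.007, 1.0, 0.002], [1.0, 0.007, -0.002], [-0.002, 0.002, -1.0]]
ft_force: [-0.3, -3.2, 6.1]
finger_gap: 0.0077
finger_force: 18.0
```

```bash
cat > t.py <<'E'
from h import *
s=ctrl.sense();print(s['torque'].round(3),s['ft_force'].round(2),s['position'].round(5))
E
python3 t.py
```

```text
[-0.732 -0.127 -0.017] [-0.28 -3.24  6.15] [0.57718 0.04501 0.07615]
```

Request:
{"api": "send_rows", "payload": {"xyz": [[0,-0.1,0],[0,-0.2,0],[0,-0.25,0],[0,-0.25,0]], "rot": [[0,0,0],[0,0,0],[0,0,0],[0,0,0]], "grip": [-1,-1,-1,-1]}}

```text
time_s: 13.7
position: [0.5772, 0.0443, 0.0763]
orientation: [[-0.007, 1.0, 0.002], [1.0, 0.007, 0.002], [0.002, 0.002, -1.0]]
ft_force: [0.0, 1.8, 6.8]
finger_gap: 0.008
finger_force: 18.0
```

```bash
python3 t.py
```

```text
[ 0.468 -0.055 -0.024] [0.01 1.76 6.77] [0.57716 0.0443  0.07627]
```

Request:
{"api": "send_rows", "payload": {"xyz": [[0,0,0.25],[0,0.25,0.25],[0,0.25,0.25],[0,0.25,0.1],[0,0.25,0],[0,0.25,-0.05],[0,0.25,-0.05]], "rot": [[0,0,0],[0,0,0],[0,0,0],[0,0,0],[0,0,0],[0,0,0],[0,0,0]], "grip": [-1,-1,-1,-1,-1,-1,-1]}}

```text
time_s: 14.4
position: [0.5761, 0.0462, 0.0743]
orientation: [[-0.007, 1.0, -0.001], [1.0, 0.007, 0.0], [0.0, -0.001, -1.0]]
ft_force: [0.2, 1.8, -0.7]
finger_gap: 0.0076
finger_force: 18.0
```

```bash
python3 t.py
```

```text
[ 0.165 -0.077  0.028] [ 0.22  1.84 -0.7 ] [0.57608 0.04616 0.07426]
```

It dropped in at y≈0.0462, with z below the post top and no vertical force. Continuing down.

Request:
{"api": "send_rows", "payload": {"xyz": [[0,0.03,-0.2],[0,0.03,-0.4],[0,0.03,-0.6],[0,0.03,-0.6]], "rot": [[0,0,0],[0,0,0],[0,0,0],[0,0,0]], "grip": [-1,-1,-1,-1]}}

```text
time_s: 14.8
position: [0.5761, 0.0463, 0.0682]
orientation: [[-0.007, 1.0, -0.001], [1.0, 0.007, -0.0], [-0.0, -0.001, -1.0]]
ft_force: [-0.3, 0.6, -0.1]
finger_gap: 0.0082
finger_force: 18.0
```

```bash
python3 t.py
```

```text
[-0.021 -0.107 -0.024] [-0.27  0.62 -0.08] [0.57606 0.0463  0.06817]
```

Request:
{"api": "send_rows", "payload": {"xyz": [[0,0,-0.2],[0,0,-0.4],[0,0,-0.55],[0,0,-0.65],[0,0,-0.73],[0,0,-0.8],[0,0,-0.8]], "rot": [[0,0,0],[0,0,0],[0,0,0],[0,0,0],[0,0,0],[0,0,0],[0,0,0]], "grip": [-1,-1,-1,-1,-1,-1,-1]}}

```text
time_s: 15.5
position: [0.5765, 0.0464, 0.0609]
orientation: [[-0.007, 1.0, 0.0], [1.0, 0.007, -0.0], [-0.0, 0.0, -1.0]]
ft_force: [-0.8, -0.2, 0.1]
finger_gap: 0.0081
finger_force: 18.0
```

```bash
python3 t.py
```

```text
[-0.022  0.057 -0.032] [-0.79 -0.22  0.05] [0.57647 0.04638 0.06091]
```

Request:
{"api": "send_rows", "payload": {"xyz": [[0,0,-0.05],[0,0,-0.1],[0,0,-0.12],[0,0,-0.12]], "rot": [[0,0,0],[0,0,0],[0,0,0],[0,0,0]], "grip": [-1,-1,-1,-1]}}

```text
time_s: 15.9
position: [0.5765, 0.0464, 0.0607]
orientation: [[-0.007, 1.0, -0.0], [1.0, 0.007, -0.0], [-0.0, -0.0, -1.0]]
ft_force: [-4.0, -0.2, 7.6]
finger_gap: 0.0076
finger_force: 18.0
```

```bash
python3 t.py
```

```text
[-0.004  0.613  0.02 ] [-4.04 -0.16  7.62] [0.57654 0.04637 0.06068]
```

Seated: hard contact at 0.0607 with 7.6 N. I'll ease off and make the quarter turn.

Request:
{"api": "send_rows", "payload": {"xyz": [[0,0,0.08],[0,0,0.1],[0,0,0.1],[0,0,0.1],[0,0,0.1],[0,0,0.1],[0,0,0.1],[0,0,0.1],[0,0,0.1],[0,0,0.1],[0,0,0.1],[0,0,0.1],[0,0,0.1],[0,0,0.1],[0,0,0.1],[0,0,0.1]], "rot": [[0,0,0],[0,0,0],[0,0,0.13],[0,0,0.26],[0,0,0.39],[0,0,0.52],[0,0,0.65],[0,0,0.78],[0,0,0.91],[0,0,1.04],[0,0,1.17],[0,0,1.3],[0,0,1.43],[0,0,1.57],[0,0,1.57],[0,0,1.57]], "grip": [-1,-1,-1,-1,-1,-1,-1,-1,-1,-1,-1,-1,-1,-1,-1,-1]}}

```text
time_s: 17.5
position: [0.5769, 0.0465, 0.0609]
orientation: [[-1.0, -0.003, 0.001], [-0.003, 1.0, 0.0], [-0.001, 0.0, -1.0]]
ft_force: [0.9, 1.5, 4.0]
finger_gap: 0.0078
finger_force: 18.0
```

```bash
python3 t.py
```

```text
[ 0.315 -0.171  0.009] [0.91 1.54 4.03] [0.57695 0.04654 0.06087]
```

Request:
{"api": "send_rows", "payload": {"xyz": [[0,0,0],[0,0,0],[0,0,0],[0,0,0],[0,0,0],[0,0,2],[0,0,4],[0,0,8],[0,0,12],[-5,10,15],[-15,20,15],[-20,30,15],[-20,30,15],[-20,30,15],[-20,30,15],[-20,30,15]], "rot": [[0,0,0],[0,0,0],[0,0,0],[0,0,0],[0,0,0],[0,0,0],[0,0,0],[0,0,0],[0,0,0],[0,0,0],[0,0,0],[0,0,0],[0,0,0],[0,0,0],[0,0,0],[0,0,0]], "grip": [-0.3,-0.3,-0.3,-0.3,-0.3,-0.3,-0.3,-0.3,-0.3,-0.3,-0.3,-0.3,-0.3,-0.3,-0.3,-0.3]}}

```text
time_s: 19.1
position: [0.3824, 0.3366, 0.2101]
orientation: [[-1.0, -0.006, 0.001], [-0.006, 1.0, 0.0], [-0.001, 0.0, -1.0]]
ft_force: [0.7, -0.1, -0.5]
finger_gap: 0.0335
finger_force: 0.0
```

```bash
python3 - <<'E'
from h import *
p,D=grab('top','top2.png'); q,_=grab('side')
a=cv2.resize(p[195:255,240:360,::-1],(780,390),interpolation=cv2.INTER_CUBIC); b=cv2.resize(q[185:285,230:350,::-1],(252,210),interpolation=cv2.INTER_CUBIC)
a=np.vstack([a,np.pad(b,((0,0),(0,528),(0,0)))]); cv2.imwrite('pics/crop4.png',a)
g=np.mgrid[205:240,250:285].reshape(2,-1); g=g[:,D[g[0],g[1]]>.3]; P=depthpt('top',list(zip(g[1],g[0])),D)
k=P[(P[:,2]>.072)&(P[:,2]<.1)]; print(len(k),k.mean(0),np.median(k[:,2]),cv2.minAreaRect((k[:,:2]*1000).astype(np.float32)))
E
python3 t.py
```

```text
29 [0.57725527 0.04586494 0.08554754] 0.08545433058267271 ((577.6848754882812, 45.755271911621094), (4.602548122406006, 20.414772033691406), 88.62005615234375)
[ 0.094 -0.174 -0.002] [-1.2  -0.73  1.03] [0.38077 0.33918 0.21039]
```

View pics/crop4.png

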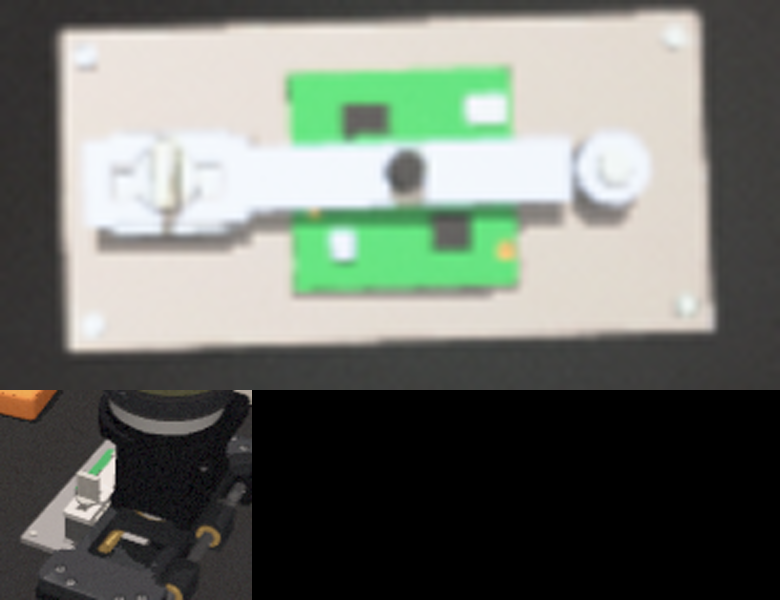

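The crop shows the bar closed and the screw's grip across it at crop (168,178). Its top is at 0.0855 m, which matches a seated flange (0.085 m). The robot is clear, so I'm handing in.

```bash
python3 -c "
from station import ctrl
print(ctrl.sign_off())"
```

```text
the job is handed in; nothing more can be done
None
```

The job is handed in at about 19 s of the 72 s allowed: the bar is closed against its stop, and the thumbscrew is through both slots, seated, locked across the bar and released; no verdict was returned, and I didn't re-measure the jar, meter and pen cup, though I kept the arm clear of them.

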